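# Ready the mixing pot for the stirrer

### The job

Get the mixing pot ready for the stirrer: lift the loose lid off the pot and lay it flat, handle up, on the floor of the shallow metal tray, lowering it there in the gripper rather than dropping it. Then slide the bolt on the pot's base plate fully home into the socket at the pot's foot, so that the pot cannot turn. Keep the pot standing in its cradle and leave the wash bottle, the jar and the spoon where they are.

Things in the scene. Friction and masses are not known exactly. Their poses are not given: they have to be found in the camera images.
- station: Fixed aluminium base plate, 170 (x) by 365 mm (y = -190 to 175), 12 mm thick; left or right of the tray, turned up to 0.35 rad. Origin at bench height. The pot stands at (0, 90 mm) inside steel stops 18 mm high. The bolt lies along y at x = 0 and slides to +y, to the pot, held by two staples 33 mm wide, tops 40 mm above the bench, at y = -37.5 and -132.5 mm.
- pot: Loose white plastic pot, 0.8 kg, 128 mm outer diameter, 110 mm high, wall 4 mm; origin at the centre of its underside, 12 mm above the bench on the base plate; z up. A grey socket block (36 wide, 30 long, 34 mm high) sticks out at its foot, from y = -61 to -91 mm, with a passage 18 mm wide and 28 mm high for the bolt.
- lid: White lid lying loosely on the pot, any yaw, about 0.16 kg. Origin: centre of the underside of its plug, 112 mm above the bench on the pot; z up. Plug 112 mm diameter, 10 mm high (4 mm slack in the pot); over it a disc 136 mm diameter, z = 10 to 15 mm; on that a grey rib handle 80 mm long in x, 16 mm wide in y, z = 15 to 49 mm.
- lid_handle (a point): centre of the top of the lid's rib handle, 49 mm above the lid's origin; axes as the lid's
- tray: Fixed shallow square aluminium tray, 200 x 200 mm outside, wall 3 mm, floor 3 mm thick, rim 14 mm above the bench; origin under its centre at bench height
- bolt (a joint): slide of the bolt in m: 0 = fully drawn back, 0.040 = fully home against its stop with its tip in the pot's socket; it starts at 0 to 0.012 and stays where it is left (about 2.5 N of friction)
- bolt_knob (a point): Middle of the bolt's upright black knob, 78 mm above the bench: a cylinder 18 mm diameter from 60 to 92 mm above the bench on a 12 mm pin; moves with the bolt along the station's +y; axes as the station's. Fully home it is at y = -65 mm from the station's origin, 155 mm from the pot's axis.
- bolt_tip (a point): tip of the 11 mm steel bolt rod, 28 mm above the bench, 81 mm ahead (+y of the station) of the knob's axis
- socket (a point): point inside the pot's socket where the bolt's tip stands when fully home, 28 mm above the bench
- wash_bottle: bystander: clear wash bottle with a bent white spout, 60 mm diameter, 150 mm high; origin at the centre of its underside
- jar: bystander: small closed jar, 64 mm diameter, 75 mm high; origin at the centre of its underside
- spoon: bystander: steel spoon 170 mm long lying flat; origin at the middle of its underside

How it is judged:
By the outcome, as a careful person would: the job done as asked, in the order asked, and still so for the second after the job is handed in, with the robot touching nothing.
It also fails if it takes over 54 s, if anything falls off the work surface, if the arm or the gripper's body presses on something with over 40 N, if the wrist force passes 120 N, or if a joint passes its speed limit or range.

### The arm

A 6-joint arm with a two-finger parallel gripper is mounted at the origin on the work surface. World frame = base frame: x ahead of the robot, y to its left, z up, the work surface at z = 0. Lengths are in mm, angles in rad, forces in N, time in s.
With the tool pointing down it reaches from about 275 to 750 mm from the base axis. Payload 10.2 kg.
Tool frame: the origin (TCP) lies between the finger pads; the fingertips stand 8 mm ahead of it and the grasp point (between the pads) lies 11 mm behind it; z points along the fingers, x is the direction in which the jaws open and shut, and the axes are right-handed (so a half turn about z gives the same grasp; the last joint's range is limited). The gripper opens to 85 mm and grips with 20 to 120 N. Pads are 22 mm wide; open, the fingers measure 114 mm over their backs; the gripper's body (76 mm by 85 mm) begins 54 mm behind the grasp point. The pads swing forward as they close: fully open they stand 13 mm farther back than shut.
Start: joints at [-1.427, 0.313, 1.498, -0, 1.331, -0.223], TCP at [188.269, -490.088, 239.294] pointing down, gripper open.
Joint ranges: [-2.94, 2.94], [-0.97, 2.17], [0.19, 2.56], [-1.23, 4.37], [0.02, 3.11], [-2.88, 2.88]. Speed limits (rad/s): [2.39, 2.39, 3.01, 3.14, 3.14, 3.14].

### API

Orientations are given as a unit quaternion [w, x, y, z].
In Python, from rig import sense, eyes, ctrl gives the robot as it stands.
- The arm moves only by the tool move_arm, never from a script. Its argument "rows" is a list that holds one entry, the list of rows, each a list of 5 numbers: the shift along the tool's x, y, z in mm, then the turn about the tool's z in units of 6 degrees (1.0 is 6 degrees), then the gripper command: -1 is shut, 1 is fully open, values between are in proportion. In form: [[[dx, dy, dz, roll, jaw], ...]]. A call has 1 to 12 rows; each row is the pose to reach, as a shift and turn from the pose measured when the call began, along the tool's axes at that moment; what a row does not reach only later rows make up. A row lasts 1/8 s, in which the tool goes at most 62.5 mm and 10.7 degrees, less where a joint would pass 70% of its speed; a pose out of reach is approached as far as the arm can. A call with a gripper value outside its range is refused whole. The fingers move at their own pace and stop on an object; "squeeze" is the grip in N (left out, the last holds). Time passes only in rows, so rows that repeat a pose let the fingers close. It gives the time, the measured TCP pose, the force and the opening at its end, in the units of the state.
- sense(): the state, without advancing time (a new reading comes with each control period).
- eyes.capture(name): name is "side" or "top" or "wrist"; returns a dict with "color" (384x512x3 uint8, blue, green, red), "vertical_fov" (degrees; the focal length in pixels is half the picture's height over the tangent of half this angle, whatever the lens; pixels are square), "cx", "cy" (the principal point, pixels), "xyz" and "attitude" of the camera in the world. Camera axes: x right, y down, z forward; pixel columns grow to the right and rows downward; lengths in mm; the calibration is good to about 2 mm. A picture is of the moment at which its call begins. There is no depth.
- ctrl.finish_job(): hands the job in, once; it reports no verdict.
The state is a dict: "time_s": time; "joints": joint angles; "dq": joint speeds; "tau": joint torques, N m; "eef_pos": TCP position; "ee_rot": TCP orientation; "force": force on the tool from outside, world axes, zero at the start; "wrist_torque": the same for the moment, N m; "grip_width": opening from 0.0 (shut) to 1.0 (fully open).
Only numpy, scipy, OpenCV 4.12 (cv2) and the standard library are available. Lean on these libraries where they do the work, as an engineer would, in place of code of your own. Each camera call takes 0.05 s, during which the arm holds its last target. There are 200 camera calls.

## Working session

There is one attempt and no reset: what is moved stays moved. The work goes in short steps, Python scripts to look and compute and a tool call to move; the robot and the scene stay as the last step left them, time stands still between calls to the robot, and variables do not carry over. Pictures are saved under pics/ and viewed, about 8 in all and at most 12, crops included, and the job is handed in when it is done.

Besides the shell and the picture viewer there is one more tool, called after "Request:" as name([rows], argument=value, ...), one row to a line, values as JSON. move_arm: Moves the arm, as the interface text tells. Its arguments: {"type":"object","properties":{"rows":{"type":"array","items":{"type":"array","items":{"type":"array","items":{"type":"number"}}}},"squeeze":{"type":"number"}},"required":["rows"]}

```bash
mkdir -p pics
cat > h.py <<'E'
import numpy as np, cv2
from scipy.spatial.transform import Rotation as R
from rig import sense, eyes, ctrl
def rot(q): return R.from_quat(np.r_[q[1:],q[0]]).as_matrix()
def cam(n,f=None):
    c=eyes.capture(n)
    if f: cv2.imwrite('pics/'+f,c['color'])
    return c
def K(c): return c['color'].shape[0]/2/np.tan(np.radians(c['vertical_fov'])/2)
def att(c):
    a=np.array(c['attitude'],float); return a if a.shape==(3,3) else rot(a)
def ray(c,u,v,z):
    f=K(c); d=att(c)@np.array([(u-c['cx'])/f,(v-c['cy'])/f,1]); o=np.array(c['xyz'])
    return o+d*(z-o[2])/d[2]
def proj(c,p):
    q=att(c).T@(np.array(p)-np.array(c['xyz'])); return K(c)*q[:2]/q[2]+[c['cx'],c['cy']]
E
python3 - <<'E'
from h import *
import pickle
t=cam('top'); s=cam('side'); pickle.dump((t,s),open('c.pkl','wb'))
cv2.imwrite('pics/a.png',cv2.resize(t['color'],None,fx=1.5,fy=1.5)); cv2.imwrite('pics/b.png',s['color'])
for c in(t,s): print({k:v for k,v in c.items() if k!='color'})
print(sense())
E
```

```text
{'vertical_fov': 55.329825402526915, 'cx': 250.6328029845327, 'cy': 193.70100249678708, 'xyz': array([ 495.35619601,    7.84477414, 1074.41333244]), 'attitude': array([ 0.03813031, -0.69553679,  0.71597099, -0.04647795])}
{'vertical_fov': 50.03499413429408, 'cx': 263.7330286104425, 'cy': 190.72768047176353, 'xyz': array([465.94572506, 866.48521706, 598.6114521 ]), 'attitude': array([ 0.05514163, -0.07049234,  0.85578298, -0.50953482])}
{'time_s': 0.1, 'joints': array([-1.42740193e+00,  3.13383170e-01,  1.49835346e+00, -7.50866488e-06,
        1.33104010e+00, -2.23394883e-01]), 'dq': array([ 0.00110787, -0.00054331, -0.00310514,  0.00028314, -0.00016551,
       -0.00167046]), 'tau': array([ 4.05251310e-03, -4.12897646e+01, -2.60141140e+01, -1.76247713e-04,
        3.06173592e-03, -1.99997271e-05]), 'eef_pos': array([ 188.23152521, -489.85113116,  238.80075735]), 'ee_rot': array([-4.32566578e-04,  8.24203048e-01, -5.66294080e-01, -4.04237295e-04]), 'force': array([ 0.14130751, -0.92546922,  0.00344348]), 'wrist_torque': array([ 0.01367735, -0.03356333,  0.00956907]), 'grip_width': 1.0055226810905946}
```

View pics/a.png

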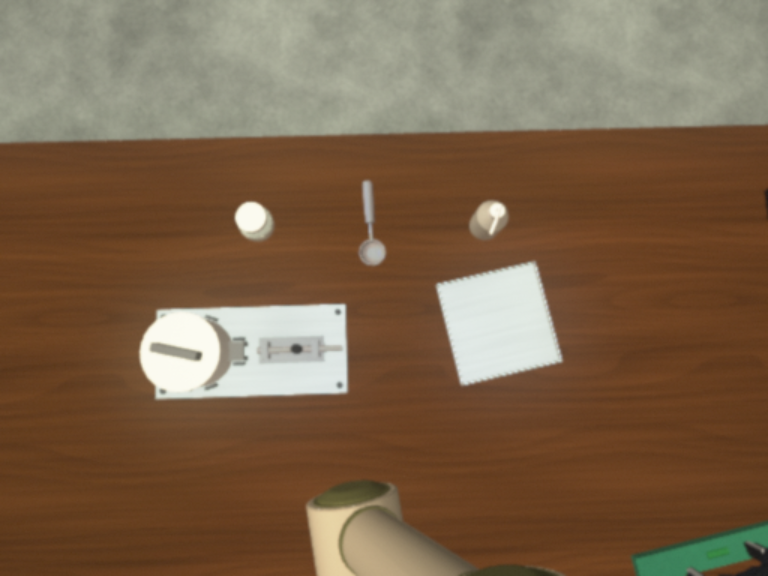

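View pics/b.png

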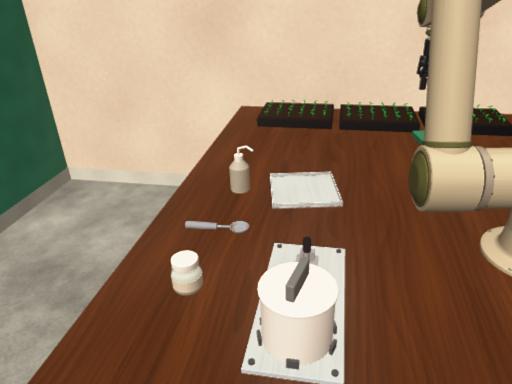

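The top view (shown at 1.5x) has the lid at (182,352) with its handle running (151,350)–(200,356). The knob is at (297,349), the station's right corners at (345,304) and (347,392), and the tray corners at (437,285), (536,262), (562,361), (461,384). The side view agrees with this.

Run:
```python
from h import *
import pickle
t,s=pickle.load(open('c.pkl','rb'))
P=lambda u,v,z:ray(t,(u+.5)/1.5-.5,(v+.5)/1.5-.5,z)
np.set_printoptions(precision=1,suppress=True)
for n,z,l in [('tray',14,[(437,285),(536,262),(562,361),(461,384)]),('stn',12,[(345,304),(347,392),(157,400),(157,310)]),('handle',161,[(151,350),(200,356)]),('lidrim',127,[(140,352),(222,352),(182,312),(182,392)]),('knob',92,[(297,349)])]:
    q=np.array([P(u,v,z) for u,v in l]); print(n,q.tolist() if 0 else q, 'mean',q.mean(0), [round(np.linalg.norm(q[i]-q[i-1]),1) for i in range(len(q))])
st=sense(); print(rot(st['ee_rot']))
# side crop of handle
cv2.imwrite('pics/c.png',np.hstack([cv2.resize(t['color'][190:280,85:240],None,fx=4,fy=4)]))
```

```text
tray [[ 630.8 -125.4   14. ]
 [ 670.8 -321.8   14. ]
 [ 476.8 -359.4   14. ]
 [ 439.1 -163.1   14. ]] mean [ 554.4 -242.4   14. ] [np.float64(195.3), np.float64(200.4), np.float64(197.5), np.float64(200.0)]
stn [[598.9  54.7  12. ]
 [430.5  54.7  12. ]
 [426.4 414.8  12. ]
 [597.6 417.8  12. ]] mean [513.4 235.5  12. ] [np.float64(363.1), np.float64(168.4), np.float64(360.1), np.float64(171.2)]
handle [[517.5 369.  161. ]
 [505.3 288.5 161. ]] mean [511.4 328.7 161. ] [np.float64(81.4), np.float64(81.4)]
lidrim [[515.4 401.1 127. ]
 [511.3 261.5 127. ]
 [581.9 330.5 127. ]
 [445.9 328.8 127. ]] mean [513.6 330.5 127. ] [np.float64(100.2), np.float64(139.6), np.float64(98.7), np.float64(135.9)]
knob [[513.3 138.2  92. ]] mean [513.3 138.2  92. ] [np.float64(0.0)]
[[ 0.4 -0.9 -0. ]
 [-0.9 -0.4  0. ]
 [-0.  -0.  -1. ]]
```

View pics/c.png

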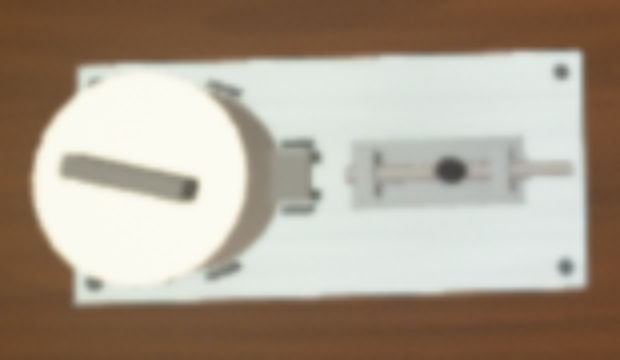

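```bash
cat >> h.py <<'E'
def go(p,yaw=None):
    """rows shift from the present pose to world TCP p, jaw axis yaw deg (mod 180, nearest in j6 range printed)"""
    s=sense(); M=rot(s['ee_rot']); d=M.T@(np.array(p)-s['eef_pos']); y=np.degrees(np.arctan2(M[1,0],M[0,0]))
    r=0 if yaw is None else -(yaw-y)/6
    print('shift',d.round(1),'roll',round(r,2),'yaw now',round(y,1),'pos',np.round(s['eef_pos'],1),'F',np.round(s['force'],1),'w',round(s['grip_width'],3),'t',round(s['time_s'],2),'tilt z',M[:,2].round(3))
E
python3 -c "
from h import *
go([512.5,330,250],-8.6); go([510,-60,250],-8.6)"
```

```text
shift [-649.  -596.7  -10.3] roll -10.06 yaw now -69.0 pos [ 188.2 -489.9  238.8] F [ 0.1 -0.9  0. ] w 1.006 t 0.1 tilt z [-0.     0.001 -1.   ]
shift [-285.9 -454.5  -10.8] roll -10.06 yaw now -69.0 pos [ 188.2 -489.9  238.8] F [ 0.1 -0.9  0. ] w 1.006 t 0.1 tilt z [-0.     0.001 -1.   ]
```

Request:
move_arm([
  [[-286, -454, -11, -10.06, 1], [-286, -454, -11, -10.06, 1], [-286, -454, -11, -10.06, 1], [-286, -454, -11, -10.06, 1], [-286, -454, -11, -10.06, 1], [-286, -454, -11, -10.06, 1], [-286, -454, -11, -10.06, 1], [-286, -454, -11, -10.06, 1], [-649, -597, -11, -10.06, 1], [-649, -597, -11, -10.06, 1], [-649, -597, -11, -10.06, 1], [-649, -597, -11, -10.06, 1]],
])

```text
time_s: 1.6
eef_pos: [502.2, 162.0, 250.0]
ee_rot: [-0.0, 0.997, -0.075, -0.0]
force: [1.2, -0.6, -1.2]
grip_width: 0.999
```

```bash
python3 -c "
from h import *
go([512.5,330,250],-8.6)"
```

```text
shift [ -15.  -167.6    0.2] roll -0.0 yaw now -8.6 pos [502.2 162.  250. ] F [ 1.2 -0.6 -1.2] w 0.999 t 1.6 tilt z [-0.     0.001 -1.   ]
```

Request:
move_arm([
  [[-15, -168, 0, 0, 1], [-15, -168, 0, 0, 1], [-15, -168, 0, 0, 1], [-15, -168, 0, 0, 1], [-15, -168, 0, 0, 1]],
])

```text
time_s: 2.22
eef_pos: [512.5, 329.8, 249.8]
ee_rot: [-0.0, 0.997, -0.075, -0.001]
force: [0.2, -0.6, 0.5]
grip_width: 1.004
```

```bash
python3 -c "
from h import *
import pickle
w=cam('wrist','d.png'); pickle.dump(w,open('w.pkl','wb'))
go([512.5,330,140],-8.6); print(w['xyz'],att(w).round(3),proj(w,[512.5,330,161]))"
```

```text
shift [ -0.2  -0.5 110.1] roll -0.01 yaw now -8.7 pos [512.7 329.4 250.1] F [0.2 0.2 0.9] w 0.996 t 2.27 tilt z [-0.001  0.001 -1.   ]
[523.41778002 400.82623545 384.37610694] [[ 0.989 -0.143 -0.043]
 [-0.15  -0.949 -0.279]
 [-0.001  0.282 -0.959]] [255.29424885 198.68978286]
```

View pics/d.png

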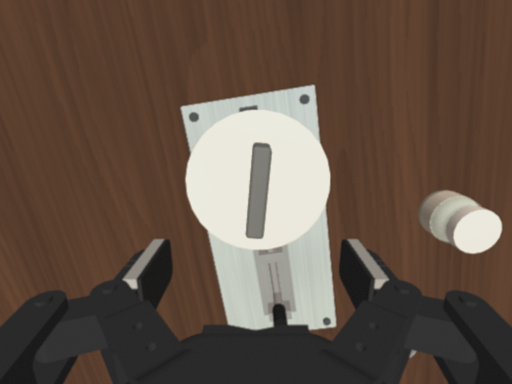

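The wrist picture shows the handle top running from about (262,145) to (256,232), with the end face below it, near the point midway between the fingers.

```bash
python3 -c "
from h import *
import pickle
w=pickle.load(open('w.pkl','rb')); np.set_printoptions(precision=1,suppress=True)
a=ray(w,262,145,161);b=ray(w,256,235,161)
print(a,b,(a+b)/2,np.linalg.norm(a-b),np.degrees(np.arctan2(*(a-b)[1::-1])))
m=(a+b)/2;m[2]=140
d=np.degrees(np.arctan2(*(a-b)[1::-1]))-90
go(m,d)"
```

```text
[524.3 372.8 161. ] [508.2 297.6 161. ] [516.2 335.2 161. ] 76.87163603484377 77.93268910599086
shift [  2.8  -6.2 110.1] roll 0.56 yaw now -8.7 pos [512.7 329.4 250.1] F [0.2 0.2 0.9] w 0.996 t 2.27 tilt z [-0.  0. -1.]
```

Request:
move_arm([
  [[1.5, -3, 60, 0.4, 1], [1.5, -3, 100, 0.4, 1], [1.5, -3, 110, 0.4, 1], [1.5, -3, 110, 0.4, 1], [1.5, -3, 110, 0.4, 0], [1.5, -3, 110, 0.4, -1], [1.5, -3, 110, 0.4, -1], [1.5, -3, 110, 0.4, -1], [1.5, -3, 110, 0.4, -1], [1.5, -3, 110, 0.4, -1]],
], squeeze=45)

```text
time_s: 3.52
eef_pos: [514.7, 332.3, 140.5]
ee_rot: [-0.0, 0.995, -0.097, -0.0]
force: [0.0, 0.3, 3.7]
grip_width: 0.177
```

Request:
move_arm([
  [[0, 0, 0, 0, -1], [0, 0, -4, 0, -1], [0, 0, -12, 0, -1], [0, 0, -24, 0, -1], [0, 0, -44, 0, -1], [0, 0, -64, 0, -1], [0, 0, -84, 0, -1], [0, 0, -100, 0, -1], [0, 0, -100, 0, -1]],
], squeeze=60)

```text
time_s: 4.65
eef_pos: [515.0, 332.4, 241.9]
ee_rot: [-0.001, 0.995, -0.096, 0.001]
force: [-0.6, -0.6, -2.4]
grip_width: 0.177
```

```bash
python3 -c "
from h import *
s=cam('side'); cv2.imwrite('pics/e.png',cv2.resize(s['color'][120:384,150:420],None,fx=2,fy=2))
go([554.4,-242.4,200]); go([554.4,-242.4,50]);go([500,60,240])"
```

```text
shift [149.3 556.4  40. ] roll 0 yaw now -11.1 pos [514.7 332.3 240.6] F [-0.3  0.3 -1.8] w 0.179 t 4.7 tilt z [ 0.     0.001 -1.   ]
shift [149.3 556.5 190. ] roll 0 yaw now -11.1 pos [514.7 332.3 240.6] F [-0.3  0.3 -1.8] w 0.179 t 4.7 tilt z [ 0.     0.001 -1.   ]
shift [ 37.9 270.    0.3] roll 0 yaw now -11.1 pos [514.7 332.3 240.6] F [-0.3  0.3 -1.8] w 0.179 t 4.7 tilt z [ 0.     0.001 -1.   ]
```

View pics/e.png

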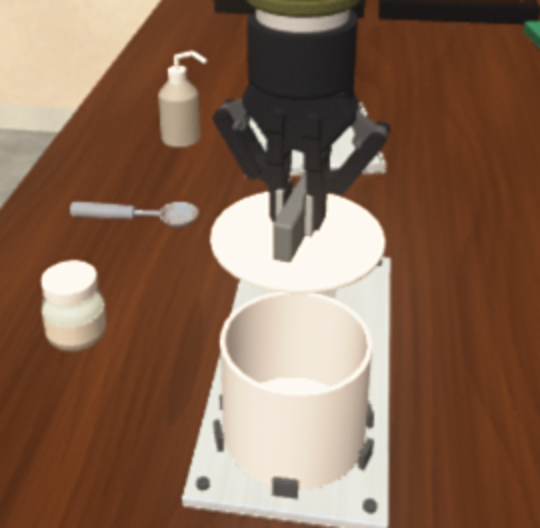

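The lid is off, level and held at the middle of its handle. The pot is still seated in its cradle.

Request:
move_arm([
  [[5, 20, 0, 0, -1], [18, 66, 0, 0, -1], [32, 120, 0, 0, -1], [47, 175, 0, 0, -1], [62, 230, 0, 0, -1], [77, 285, 0, 0, -1], [91, 340, 0, 0, -1], [106, 395, 10, 0, -1], [120, 450, 20, 0, -1], [134, 500, 30, 0, -1], [144, 540, 38, 0, -1], [149, 556, 40, 0, -1]],
])

```text
time_s: 6.2
eef_pos: [552.8, -244.4, 198.6]
ee_rot: [-0.001, 0.995, -0.098, -0.001]
force: [-0.4, -0.0, -1.3]
grip_width: 0.178
```

```bash
python3 -c "
from h import *
go([554.4,-242.4,60]);go([554.4,-242.4,31])
t=cam('top'); cv2.imwrite('pics/f.png',cv2.resize(t['color'][110:290,260:420],None,fx=3,fy=3))"
```

```text
shift [  1.5  -2.  138.6] roll 0 yaw now -11.2 pos [ 552.8 -244.4  198.6] F [-0.4 -0.  -1.3] w 0.178 t 6.2 tilt z [-0.002  0.002 -1.   ]
shift [  1.6  -2.  167.6] roll 0 yaw now -11.2 pos [ 552.8 -244.4  198.6] F [-0.4 -0.  -1.3] w 0.178 t 6.2 tilt z [-0.002  0.002 -1.   ]
```

View pics/f.png

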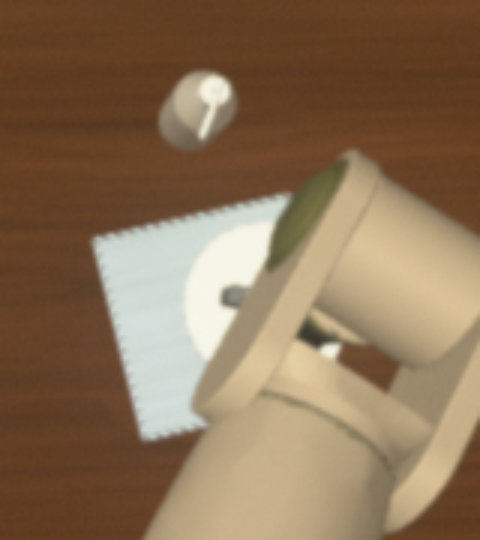

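The lid is over the tray and clear of the bottle, so I'll lower it.

Request:
move_arm([
  [[1.5, -2, 30, 0, -1], [1.5, -2, 65, 0, -1], [1.5, -2, 100, 0, -1], [1.5, -2, 130, 0, -1], [1.5, -2, 148, 0, -1], [1.5, -2, 156, 0, -1], [1.5, -2, 160, 0, -1], [1.5, -2, 162, 0, -1], [1.5, -2, 164, 0, -1], [1.5, -2, 164, 0, -1]],
])

```text
time_s: 7.5
eef_pos: [554.8, -243.3, 35.0]
ee_rot: [-0.001, 0.995, -0.098, -0.001]
force: [1.1, 0.6, -0.9]
grip_width: 0.177
```

Request:
move_arm([
  [[0, 0, 1, 0, -1], [0, 0, 2, 0, -1], [0, 0, 3, 0, -1], [0, 0, 3, 0, -1]],
])

```text
time_s: 8.0
eef_pos: [554.8, -243.2, 31.9]
ee_rot: [-0.001, 0.995, -0.098, -0.001]
force: [-0.5, -0.0, -0.8]
grip_width: 0.18
```

Request:
move_arm([
  [[0, 0, 0.5, 0, -1], [0, 0, 1, 0, -1], [0, 0, 1.5, 0, -1], [0, 0, 1.5, 0, -1]],
])

```text
time_s: 8.5
eef_pos: [554.8, -243.2, 31.6]
ee_rot: [-0.0, 0.995, -0.098, -0.001]
force: [-5.0, 2.4, 10.3]
grip_width: 0.178
```

Contact with about 10 N upward. Release and rise.

Request:
move_arm([
  [[0, 0, 0, 0, -0.6], [0, 0, 0, 0, -0.5], [0, 0, 0, 0, -0.3], [0, 0, 0, 0, 0.2], [0, 0, 0, 0, 0.6], [0, 0, 0, 0, 0.6], [0, 0, -10, 0, 0.6], [0, 0, -40, 0, 0.6], [0, 0, -90, 0, 0.6], [0, 0, -140, 0, 0.6], [0, 0, -180, 0, 0.6], [0, 0, -180, 0, 0.6]],
])

```text
time_s: 10.0
eef_pos: [556.0, -244.0, 215.6]
ee_rot: [0.001, 0.995, -0.098, 0.003]
force: [-0.3, -0.3, -0.6]
grip_width: 0.799
```

```bash
python3 -c "
from h import *
s=cam('side'); t=cam('top'); a=s['color'][110:280,220:370]; b=t['color'][110:290,85:420]
cv2.imwrite('pics/g.png',np.vstack([cv2.resize(a,(300,340)),cv2.resize(b,None,fx=1.0,fy=1.0)[:, :300]])) 
cv2.imwrite('pics/g.png',cv2.resize(a,None,fx=3,fy=3))
go([513,138,220],0)"
```

```text
shift [-115.3 -365.9   -8. ] roll -1.87 yaw now -11.2 pos [ 554.8 -243.3  211.6] F [-0.2  0.1 -1.1] w 0.799 t 10.1 tilt z [-0.001  0.001 -1.   ]
```

View pics/g.png

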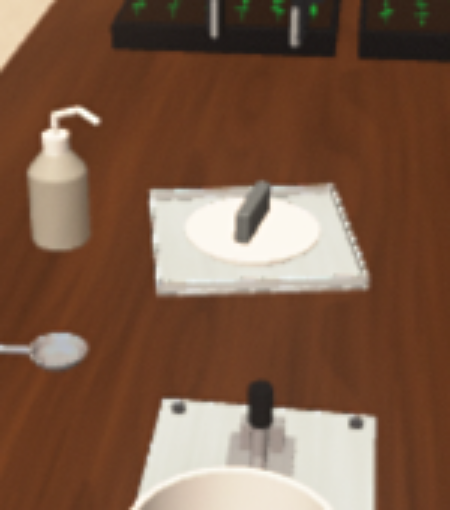

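The lid lies flat in the tray, handle up, and the gripper is clear. Next the bolt knob, gripped with the jaws along y.

```bash
python3 -c "
from h import *
go([513,138,180],-89.5)"
```

```text
shift [-115.3 -365.8   32. ] roll 13.04 yaw now -11.2 pos [ 554.8 -243.3  211.6] F [-0.2  0.1 -1.1] w 0.799 t 10.1 tilt z [-0.001  0.001 -1.   ]
```

Request:
move_arm([
  [[-15, -48, 0, 1.6, 0.6], [-30, -96, 0, 3.2, 0.6], [-45, -144, 0, 4.8, 0.6], [-60, -192, 0, 6.4, 0.6], [-75, -240, 0, 8, 0.6], [-90, -288, 0, 9.6, 0.6], [-105, -336, 10, 11.2, 0.6], [-115, -366, 20, 13, 0.6], [-115, -366, 32, 13, 0.6], [-115, -366, 32, 13, 0.6]],
])

```text
time_s: 11.35
eef_pos: [512.7, 137.5, 178.6]
ee_rot: [0.001, 0.713, -0.702, -0.002]
force: [0.3, -0.4, 0.1]
grip_width: 0.799
```

```bash
python3 -c "
from h import *
import pickle
w=cam('wrist','i.png'); pickle.dump(w,open('w.pkl','wb'))
go([513,138,70],-89.5); print(proj(w,[513.3,138.2,92]))"
```

```text
shift [-7.000e-01 -1.000e-01  1.094e+02] roll 0.05 yaw now -89.2 pos [513.2 137.2 179.4] F [ 0.8 -0.2  0.4] w 0.8 t 11.4 tilt z [-0.003  0.001 -1.   ]
[254.62283541 198.55267341]
```

View pics/i.png

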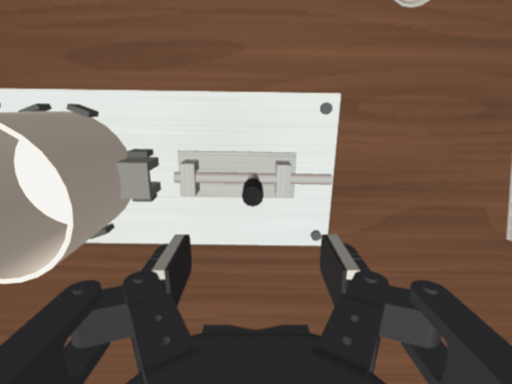

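The knob top is at (252,196), against a predicted (255,199), so it is centred between the jaws. The socket lines up with the rod.

Request:
move_arm([
  [[0, 0, 50, 0, 0.6], [0, 0, 90, 0, 0.6], [0, 0, 109, 0, 0.6], [0, 0, 109, 0, 0.6], [0, 0, 109, 0, 0], [0, 0, 109, 0, -1], [0, 0, 109, 0, -1], [0, 0, 109, 0, -1], [0, 0, 109, 0, -1]],
], squeeze=30)

```text
time_s: 12.52
eef_pos: [513.4, 137.5, 71.3]
ee_rot: [-0.0, 0.712, -0.702, -0.001]
force: [-0.9, 1.0, 6.5]
grip_width: 0.202
```

```bash
python3 -c "
from h import *
s=sense();p=s['eef_pos']; go(p+[-.3,40,0])"
```

```text
shift [-40.   -0.3   0. ] roll 0 yaw now -89.2 pos [513.4 137.5  71.3] F [-0.9  1.   6.5] w 0.202 t 12.53 tilt z [-0.001  0.001 -1.   ]
```

Request:
move_arm([
  [[-5, 0, 0, 0, -1], [-11, 0, 0, 0, -1], [-18, 0, 0, 0, -1], [-25, 0, 0, 0, -1], [-31, 0, 0, 0, -1], [-35, 0, 0, 0, -1], [-35, 0, 0, 0, -1]],
])

```text
time_s: 13.4
eef_pos: [513.2, 173.2, 71.4]
ee_rot: [-0.001, 0.712, -0.702, -0.001]
force: [4.5, 2.4, -2.4]
grip_width: 0.197
```

Request:
move_arm([
  [[-1.5, 0, 0, 0, -1], [-3, 0, 0, 0, -1], [-4.5, 0, 0, 0, -1], [-6, 0, 0, 0, -1], [-6, 0, 0, 0, -1]],
])

```text
time_s: 14.02
eef_pos: [513.2, 177.8, 71.4]
ee_rot: [0.0, 0.712, -0.702, 0.0]
force: [4.1, -12.4, -1.2]
grip_width: 0.203
```

The motion stopped with 12 N against it at y=177.8 (178 expected). One more small push to confirm.

Request:
move_arm([
  [[-2, 0, 0, 0, -1], [-3, 0, 0, 0, -1], [-3, 0, 0, 0, -1]],
])

```text
time_s: 14.4
eef_pos: [513.2, 178.0, 71.4]
ee_rot: [0.003, 0.712, -0.702, 0.001]
force: [2.7, -22.4, 1.0]
grip_width: 0.2
```

Request:
move_arm([
  [[-1, 0, 0, 0, -0.5], [0, 0, 0, 0, -0.2], [0, 0, 0, 0, 0.3], [0, 0, 0, 0, 0.3], [0, 0, -10, 0, 0.3], [0, 0, -40, 0, 0.3], [0, 0, -90, 0, 0.3], [0, 0, -140, 0, 0.3], [40, 0, -180, 0, 0.3], [100, 0, -180, 0, 0.3], [150, 0, -180, 0, 0.3], [150, 0, -180, 0, 0.3]],
])

```text
time_s: 15.9
eef_pos: [515.7, 26.4, 252.9]
ee_rot: [0.002, 0.711, -0.703, 0.002]
force: [0.1, 0.1, 0.7]
grip_width: 0.647
```

```bash
python3 -c "
from h import *
s=cam('side'); t=cam('top'); w=cam('wrist')
a=cv2.resize(t['color'][110:290,80:400],None,fx=2,fy=2)
b=cv2.resize(s['color'][110:384,150:400],None,fx=1.2,fy=1.2);c=cv2.resize(w['color'],None,fx=.6,fy=.6)
im=np.zeros((600,800,3),np.uint8); im[:240,:427]=cv2.resize(a,(427,240)); im[:329,440:740]=b[:329,:300]; im[250:480,:307]=c
cv2.imwrite('pics/j.png',im); cv2.imwrite('pics/k.png',cv2.resize(w['color'],(800,600)))
print(proj(w,[513,178,92]),proj(t,[513,178,92]),proj(t,[513,138,92]))
go([0,0,0])"
```

```text
[114.80576278 178.74075869] [182.84858083 233.05226896] [197.89436245 232.60798165]
shift [ 20.3 515.8 253.4] roll 0 yaw now -89.1 pos [515.7  29.7 252.6] F [0.1 0.7 0.1] w 0.652 t 16.05 tilt z [-0.001 -0.005 -1.   ]
```

View pics/j.png

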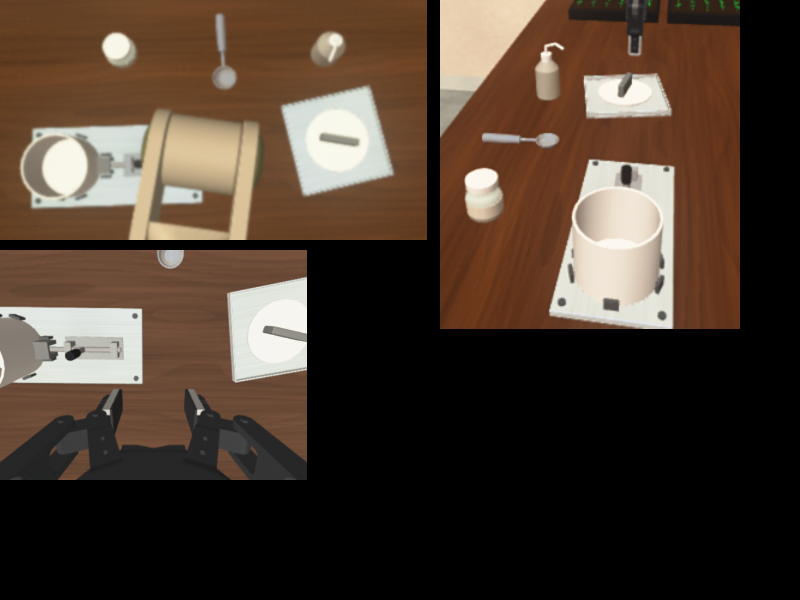

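The lid is central in the tray, the rod is in the socket and the pot is standing in its cradle. I'll check the bolt's travel once more, close up and with the arm still.

```bash
python3 -c "
from h import *
w=cam('wrist'); x0,y0=30,90
cv2.imwrite('pics/l.png',cv2.resize(w['color'][y0:y0+140,x0:x0+200],None,fx=4,fy=4,interpolation=cv2.INTER_CUBIC))
for n,p in [('home',[513,178,92]),('-5mm',[513,173,92]),('-40',[513,138,92]),('cornerTop',[598.9,54.7,12]),('cornerBot',[430.5,54.7,12])]: print(n,(proj(w,p)-[x0,y0])*4)
print(sense()['eef_pos'])"
```

```text
home [341.11110829 354.33568676]
-5mm [359.98492639 354.60346921]
-40 [491.9257452  356.47545061]
cornerTop [821.86892178  32.64813891]
cornerBot [823.59999316 531.39903464]
[515.69405887  29.98658799 252.49165664]
```

View pics/l.png

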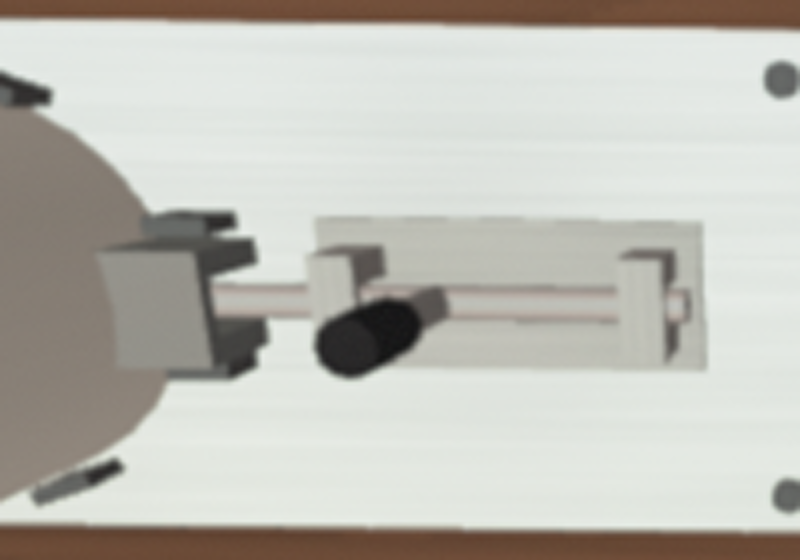

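```bash
python3 -c "
from h import *
w=cam('wrist')
for p in ([513,205.5,40],[513,110.5,40]): print((proj(w,p)-[30,90])*4)
m=ray(w,30+331/4,90+308/4,40);r=ray(w,30+641/4,90+310/4,40);k=ray(w,30+348/4,90+347/4,92)
print(m,r,k,'knob y_station',k[1]-(m[1]+r[1])/2-85)"
```

```text
[330.91517017 312.65680215]
[638.41134168 317.34908942]
[514.46914695 205.29128474  40.        ] [515.33527732 109.58644893  40.        ] [514.93412494 176.15056775  92.        ] knob y_station -66.28829908425206
```

The knob reads y = -66.3 against a nominal -65, which is within measuring error. I'll still seat it with a push from behind using shut fingers, so that the release cannot have drawn it back.

Request:
move_arm([
  [[-40, -2, 0, 0, -1], [-85, -2, 0, 0, -1], [-85, -2, 40, 0, -1], [-85, -2, 90, 0, -1], [-85, -2, 140, 0, -1], [-85, -2, 170, 0, -1], [-85, -2, 180, 0, -1], [-95, -2, 180, 0, -1], [-105, -2, 180, 0, -1], [-112, -2, 180, 0, -1], [-114, -2, 180, 0, -1], [-114, -2, 180, 0, -1]],
])

```text
time_s: 17.65
eef_pos: [515.6, 143.2, 72.0]
ee_rot: [0.002, 0.713, -0.701, 0.002]
force: [-0.3, 0.2, 0.3]
grip_width: -0.004
```

Request:
move_arm([
  [[-3, 1, 0, 0, -1], [-6, 1, 0, 0, -1], [-9, 1, 0, 0, -1], [-10, 1, 0, 0, -1], [-10, 1, 0, 0, -1]],
])

```text
time_s: 18.27
eef_pos: [514.4, 153.3, 71.9]
ee_rot: [0.002, 0.713, -0.701, 0.002]
force: [-0.2, 0.5, 0.1]
grip_width: -0.0
```

Request:
move_arm([
  [[-1, 0, 0, 0, -1], [-2, 0, 0, 0, -1], [-3, 0, 0, 0, -1], [-4, 0, 0, 0, -1], [-4, 0, 0, 0, -1]],
])

```text
time_s: 18.9
eef_pos: [514.5, 155.2, 71.9]
ee_rot: [0.004, 0.713, -0.701, 0.003]
force: [-0.8, -14.8, 2.1]
grip_width: -0.001
```

Request:
move_arm([
  [[-2, 0, 0, 0, -1], [-3, 0, 0, 0, -1], [-3, 0, 0, 0, -1]],
])

```text
time_s: 19.27
eef_pos: [514.4, 155.4, 71.9]
ee_rot: [0.006, 0.713, -0.701, 0.004]
force: [-1.8, -20.4, 3.6]
grip_width: -0.003
```

The knob sits hard against its stop at 20 N and does not move further. Back off and up.

Request:
move_arm([
  [[10, 0, 0, 0, -1], [25, 0, 0, 0, -1], [35, 0, -20, 0, -1], [60, 0, -70, 0, -1], [90, 0, -120, 0, -1], [125, 0, -180, 0, -1], [125, 0, -180, 0, -1], [125, 0, -180, 0, -1], [125, 0, -180, 0, -1]],
])

```text
time_s: 20.4
eef_pos: [516.6, 33.5, 252.1]
ee_rot: [0.007, 0.714, -0.701, 0.003]
force: [0.5, 0.7, -0.1]
grip_width: 0.001
```

```bash
python3 -c "
from h import *
w=cam('wrist'); cv2.imwrite('pics/m.png',w['color']); go([515,30,252])"
```

```text
shift [3.5 1.7 0.3] roll 0 yaw now -88.9 pos [516.7  33.5 252.2] F [1.  0.1 0. ] w -0.002 t 20.45 tilt z [-0.006 -0.014 -1.   ]
```

View pics/m.png

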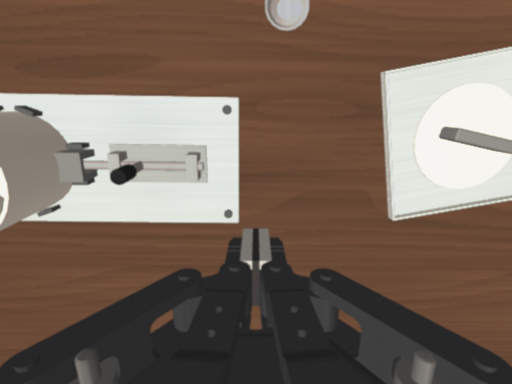

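The rod is in the socket with the knob at (122,174), the lid is in the tray on the right, and the robot touches nothing.

```bash
python3 -c "
from rig import ctrl
print(ctrl.finish_job())"
```

```text
the job is handed in; nothing more can be done
None
```

The lid is off the pot and lying flat, handle up, near the middle of the tray. I lowered it in the gripper until it pressed on the tray floor with about 10 N, then released it. I then slid the bolt 40.5 mm to its hard stop, with the rod in the pot's socket. I handed the job in at about 20.5 s, with the gripper clear of everything.

- **Bolt:** it held against 22 N when pushed in the grip. The camera then put the knob at y = -66.3 mm against the nominal -65 mm, so the two did not quite agree. I put this down to the 2 mm calibration error. I still pushed it again from behind with shut fingers, and it stopped at 20 N with no sign of further travel.
- **Pot and bystanders:** the last pictures show the pot standing in its cradle. The bottle, jar and spoon look where they started, but I did not measure them again.

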